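# Check the steamer pot, then lift out the cup rack and hold it level

### The job

Pick up the white infrared thermometer, hold it steady for a couple of seconds with its lens pointing straight at the black spot (the round stud) on the side of the steel pot from about 8 cm away, then lay it back on the round cork mat as it lay, right side up, and let go. Only then take the steaming rack by its wooden handle, lift it gently and level out of the pot with both cups still standing on it, and finish while holding it still and level above the pot, a few centimetres clear of the rim. Do not shift the pot, and leave the jar, tumbler and bowl alone.

Things in the scene. Friction and masses are not known exactly. Their poses are not given: they have to be found in the camera images.
- mat: round cork mat fixed to the counter, 170 mm across, 5 mm thick; origin at the centre of its underside, on the counter
- scanner: hand-held infrared thermometer, a white flat-sided bar with a green stripe, lying on the cork mat at the start: body 110 mm long, 32 mm wide, 34 mm high, plus a black round nose (28 mm across, 18 mm long, with a red lens face) at its front; about 160 g. Origin at its underside (z 0), x from -63 mm (back) to +65 mm (lens face); its own +x is the direction the lens looks, +z up. Grip it across its 32 mm width near the origin
- scanner_lens (a point): centre of the lens face of the thermometer, 65 mm ahead (own +x) of its origin and 18 mm above its underside; axes as the thermometer's, so the line of sight runs along its +x
- pot: open round steel pot standing on the counter, 182 mm outside diameter, 85 mm high, wall 3 mm, floor 4 mm thick, with two small loop handles at its own +x and -x sides reaching 116 mm from the axis at 65 mm height; about 2.2 kg, loose. Origin at the centre of its underside, z up; the black spot is on its own +y side
- pot_spot (a point): centre of the outer face of the black round spot to aim at, a plastic stud 36 mm across with a small yellow centre that sticks out 16 mm from the pot's side, 55 mm above the counter, facing outward along the pot's own +y, 107 mm from the pot's axis; axes as the pot's
- rack: steaming rack standing on the pot's floor its dish (144 mm across) about 16 mm from the pot wall all round, give or take 9 mm: aluminium dish on three 10 mm feet, 22 mm high with a lip, a 10 mm thick upright stem in the middle and a wooden handle bar across its top; 320 g (440 g with cups, varies a little). Origin at the centre of its underside (the feet), z up; the dish floor for the cups is 14 mm above the origin; top of the handle 162 mm above the origin
- rack_grip (a point): centre of the rack's wooden handle bar, 150 mm above the rack's origin: bar 64 mm long along the rack's own x, 16 mm wide along its y, 24 mm high; grip it across the 16 mm from above. Axes as the rack's
- cup_a: small white ceramic cup standing loose on the rack's dish, 48 mm across the rim, 32 mm high, about 60 g; origin at the centre of its underside; 37 mm from the stem on the rack's own +y side
- cup_b: a second cup like cup_a, on the rack's own -y side
- jar: bystander: amber glass jar with red cap, 66 mm across, 110 mm high; origin at the centre of its underside
- tumbler: bystander: steel tumbler, 72 mm across, 100 mm high; origin at the centre of its underside
- bowl: bystander: brass bowl, 110 mm across, 40 mm high; origin at the centre of its underside
Things that resemble listed ones, but are neither listed nor needed, are in the scene too. What is shaped like the scanner but orange is not meant. Of the things that look like the rack, take the one that is farthest to the robot's left at the start.

How it is judged:
By the outcome, as a careful person would: the job done as asked, in the order asked, and still so for the second after the job is handed in, while the arm keeps its last pose, push and grip.
It also fails if it takes over 58 s, if anything falls off the work surface, if the arm or the gripper's body presses on something with over 40 N, if the wrist force passes 120 N, or if a joint passes its speed limit or range.

### The arm

A 6-joint arm with a two-finger parallel gripper is mounted at the origin on the work surface. World frame = base frame: x ahead of the robot, y to its left, z up, the work surface at z = 0. Lengths are in m, angles in rad, forces in N, time in s.
With the tool pointing down it reaches from about 0.375 to 0.975 m from the base axis. Payload 3.8 kg.
Tool frame: the origin (TCP) lies at the very end of the fingers, on their centre line; the grasp point (between the pads) lies 19 mm behind it; z points along the fingers, y is the direction in which the jaws open and shut (so a half turn about z gives the same grasp; the last joint's range is limited). The gripper opens to 85 mm and grips with 20 to 120 N. Pads are 22 mm wide; open, the fingers measure 114 mm over their backs; the gripper's body (76 mm by 85 mm) begins 54 mm behind the grasp point. The pads swing forward as they close: fully open they stand 13 mm farther back than shut.
Start: joints at [1.096, 0.264, 1.604, -0, 1.274, -0.037], TCP at [0.286, 0.611, 0.231] pointing down, gripper open.
Joint ranges: [-2.63, 2.63], [-0.94, 2.18], [0.31, 2.57], [-1.31, 4.45], [0, 2.66], [-2.55, 2.55]. Speed limits (rad/s): [2.57, 2.57, 3.14, 3.14, 3.14, 3.14].

### API

Orientations are given as a rotation vector (axis times angle).
In Python, from workcell import bot, viewer, finish_job gives the robot as it stands.
- The arm moves only by the tool servo_tool, never from a script. Its argument "plan" is a list that holds one entry, the list of rows, each a list of 6 numbers: the shift along the tool's x, y, z in cm, then the turn, a rotation vector about the tool's x, y, z in degrees. A call has 1 to 20 rows; each row is the pose to reach, as a shift and turn from the pose measured when the call began, along the tool's axes at that moment; what a row does not reach only later rows make up. A row lasts 1/12 s, in which the tool goes at most 41.7 mm and 7.16 degrees, less where a joint would pass 70% of its speed; a pose out of reach is approached as far as the arm can. A call with a gripper value outside its range is refused whole. "claw" is the finger opening in cm, from 0 to 8.54, set as the call begins (left out, the last holds). The fingers move at their own pace and stop on an object; "grip_force" is the grip in N (left out, the last holds). Time passes only in rows, so rows that repeat a pose let the fingers close. It gives the time, the measured TCP pose, the force and the opening at its end, in the units of the state.
- bot.read_state(): the state, without advancing time (a new reading comes with each control period).
- viewer.read_camera(name): name is "side" or "top" or "wrist"; returns a dict with "color" (480x640x3 uint8, red, green, blue), "fx", "fy", "cx", "cy" (pixels), "k1" (the pictures are not rectified: a ray, as slopes to the right and down, at radius r is drawn at 1 + k1 r^2 times it, then the intrinsics apply), "eye" and "rotation" of the camera in the world; the wrist camera has in their place "T_tool_cam" (4x4, takes a point from camera to tool coordinates, whose origin is the TCP and whose axes are the flange's). Camera axes: x right, y down, z forward; pixel columns grow to the right and rows downward; lengths in m; the calibration is good to about 2 mm. A picture is of the moment at which its call begins: read the wrist's pose just before it. There is no depth.
- finish_job(): hands the job in, once; it reports no verdict.
The state is a dict: "time": time; "q": joint angles; "joint_vel": joint speeds; "joint_torque": joint torques, N m; "tool_pos": TCP position; "tcp_rot": TCP orientation; "wrist_force": force on the tool from outside, world axes, zero at the start; "torque": the same for the moment, N m; "width": opening from 0.0 (shut) to 1.0 (fully open).
Only numpy, scipy, OpenCV 4.12 (cv2) and the standard library are available. Lean on these libraries where they do the work, as an engineer would, in place of code of your own. Each camera call takes 0.05 s, during which the arm holds its last target.

## Working session

There is one attempt and no reset: what is moved stays moved. The work goes in short steps, Python scripts to look and compute and a tool call to move; the robot and the scene stay as the last step left them, time stands still between calls to the robot, and variables do not carry over. Pictures are saved under pics/ and viewed, and the job is handed in when it is done.

Besides the shell and the picture viewer there is one more tool, called after ">>>" by a JSON object that holds its "fn" and its "kwargs", one argument or row to a line. servo_tool: Moves the arm, as the interface text tells. Its arguments: {"type":"object","properties":{"plan":{"type":"array"},"claw":{"type":"number"},"grip_force":{"type":"number"}},"required":["plan"]}

```bash
ls; mkdir -p pics
cat > h.py <<'E'
import numpy as np, cv2, pickle
from scipy.spatial.transform import Rotation as R
from workcell import bot, viewer
def grab(name,tag):
    s=bot.read_state(); c=viewer.read_camera(name)
    if name=="wrist":
        T=np.eye(4);T[:3,:3]=R.from_rotvec(s["tcp_rot"]).as_matrix();T[:3,3]=s["tool_pos"]
        W=T@np.array(c["T_tool_cam"]); c["eye"]=W[:3,3]; c["rotation"]=W[:3,:3]
    c=dict(c); cv2.imwrite(f"pics/{tag}.png",c["color"][:,:,::-1]); pickle.dump(c,open(f"{tag}.pkl","wb")); return c
def load(tag): return pickle.load(open(f"{tag}.pkl","rb"))
def ray(c,u,v):
    x=(u-c["cx"])/c["fx"]; y=(v-c["cy"])/c["fy"]; rd=np.hypot(x,y); r=rd
    for _ in range(30): r=rd/(1+c["k1"]*r*r)
    f=r/rd if rd>0 else 1
    d=np.array(c["rotation"])@np.array([x*f,y*f,1]); return np.array(c["eye"]),d/np.linalg.norm(d)
def onz(c,u,v,z):
    e,d=ray(c,u,v); return e+d*(z-e[2])/d[2]
def proj(c,p):
    q=np.array(c["rotation"]).T@(np.array(p)-np.array(c["eye"])); x,y=q[0]/q[2],q[1]/q[2]; f=1+c["k1"]*(x*x+y*y)
    return np.array([c["cx"]+c["fx"]*x*f,c["cy"]+c["fy"]*y*f])
def tri(l):
    A=np.zeros((3,3));b=np.zeros(3);L=[]
    for c,u,v in l:
        e,d=ray(c,u,v);P=np.eye(3)-np.outer(d,d);A+=P;b+=P@e;L.append((P,e))
    p=np.linalg.solve(A,b); return p,[np.linalg.norm(P@(p-e))*1000 for P,e in L]
E
python3 - <<'E'
from h import *
for n in ["side","top","wrist"]:
    c=grab(n,n+"0"); print(n,c["fx"],c["cx"],c["cy"],c["k1"],np.round(c["eye"],3),np.round(c["rotation"],3).tolist())
print(bot.read_state())
E
```

```text
pics
side 553.4111314608501 316.65402190757095 245.67338121686674 0.013254485526357761 [ 0.374 -0.9    0.903] [-2.277, 0.205, -0.091]
top 606.6675235309419 316.78126512793654 241.77505373283518 -0.164988278921662 [0.188 0.026 1.684] [-2.107, 2.108, -0.228]
wrist 350.4502852535944 320.42065872571817 232.50691490805087 -0.06363784477272288 [0.222 0.642 0.373] [[0.424, 0.87, 0.251], [0.906, -0.406, -0.12], [-0.003, 0.278, -0.961]]
{'time': 0.15, 'q': array([ 1.09611053e+00,  2.64610615e-01,  1.60511315e+00,  9.32964580e-06,
        1.27368340e+00, -3.69110913e-02]), 'joint_vel': array([ 0.00158398, -0.00125826, -0.00147839, -0.00179467, -0.00039291,
       -0.00060214]), 'joint_torque': array([ 4.14224351e-04, -5.15907919e+01, -3.67959666e+01, -8.27892609e-05,
        8.09460646e-03, -3.02339295e-06]), 'tool_pos': array([0.28588638, 0.61082015, 0.23019891]), 'tcp_rot': array([-6.82079289e-01, -3.06617449e+00,  2.75353168e-03]), 'wrist_force': array([-0.82317931, -0.23542678,  0.91350702]), 'torque': array([ 0.00024155, -0.0159522 , -0.01147558]), 'width': 0.9986397711900699}
```

Rotation is a rotvec for the fixed cameras; fix that, then view.

```bash
sed -i 's/^    c=dict(c); /    c=dict(c); c["rotation"]=np.array(c["rotation"]); c["rotation"]=R.from_rotvec(c["rotation"]).as_matrix() if c["rotation"].ndim==1 else c["rotation"]; /' h.py
python3 - <<'E'
from h import *
for n in ["side","top"]: grab(n,n+"1")
E
```

```text
(no output)
```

View pics/side0.png

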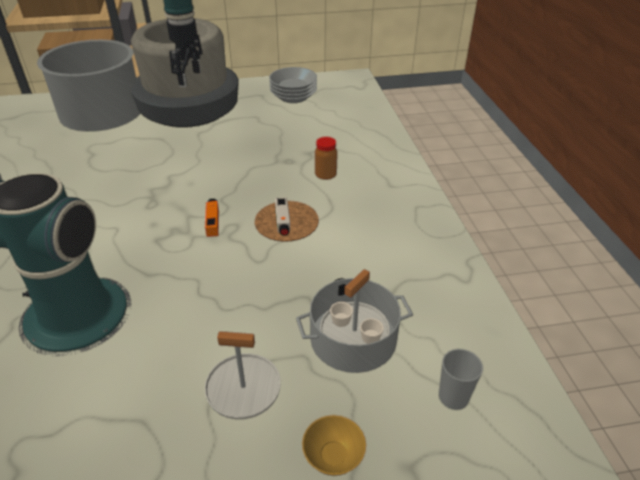

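View pics/top0.png

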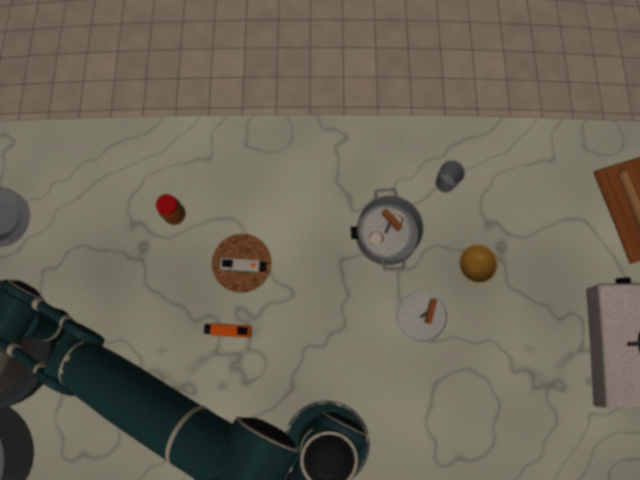

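View pics/wrist0.png

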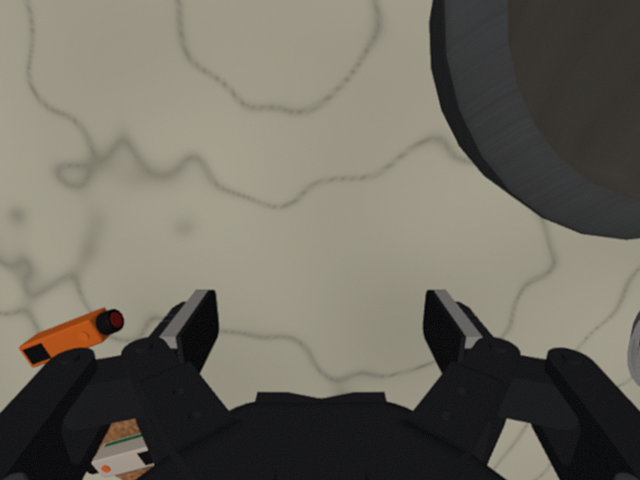

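Candidates: scanner – white bar on cork at top (243,265)/side (283,216) vs orange bar at top (228,330)/side (212,217), so white it is. Rack – in the pot at top (392,219)/side (357,283) vs on the counter at top (431,310)/side (236,339). The robot's left is image left in the top view, so I take the one in the pot. Close crops to check:

Run:
```python
from h import *
s=cv2.imread("pics/side1.png");t=cv2.imread("pics/top1.png")
def cr(im,x,y,w,h,f): return cv2.resize(im[y:y+h,x:x+w],None,fx=f,fy=f,interpolation=cv2.INTER_CUBIC)
a=np.hstack([cr(s,240,180,90,72,4),cr(t,195,220,90,72,4)])
b=np.hstack([cr(s,290,260,130,110,2.77),cr(t,335,175,130,110,2.77)])
w=min(a.shape[1],b.shape[1]); cv2.imwrite("pics/crop1.png",np.vstack([a[:,:w],b[:,:w]]))
```

```text
(no output)
```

View pics/crop1.png

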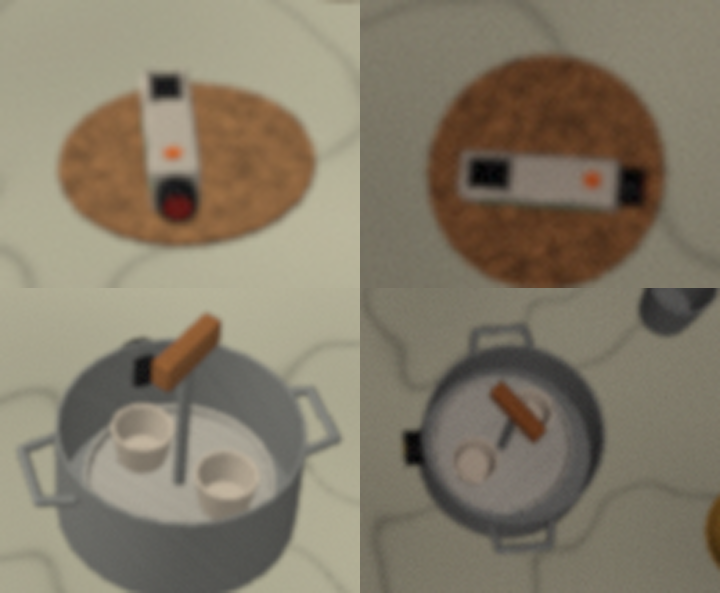

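The crops show the white scanner on the mat with its lens end toward the pot, and the rack in the pot with both cups standing. Now I measure.

```bash
cat > m1.py <<'E'
from h import *
def hsv(c): return cv2.cvtColor(c["color"],cv2.COLOR_RGB2HSV)
def blobs(m,box,minA=20):
    k=np.zeros_like(m);x0,y0,x1,y1=box;k[y0:y1,x0:x1]=m[y0:y1,x0:x1]
    n,l,st,ce=cv2.connectedComponentsWithStats(k); o=[(st[i,4],ce[i],l==i) for i in range(1,n) if st[i,4]>=minA]
    return sorted(o,key=lambda a:-a[0])
t,s=load("top1"),load("side1")
H=hsv(t);Hs=hsv(s)
# mat
m=((H[...,0]>5)&(H[...,0]<20)&(H[...,1]>90)).astype(np.uint8)
A,ce,mk=blobs(m,(205,225,280,300))[0]
cnt=max(cv2.findContours(mk.astype(np.uint8),cv2.RETR_EXTERNAL,cv2.CHAIN_APPROX_NONE)[0],key=len)
P=np.array([onz(t,*p[0],.005)[:2] for p in cv2.convexHull(cnt)]).astype(np.float32)
print("mat",cv2.minEnclosingCircle(P))
# scanner white
m=((H[...,1]<70)&(H[...,2]>100)).astype(np.uint8)
for A,ce,mk in blobs(m,(215,250,272,280))[:2]:
    cnt=max(cv2.findContours(mk.astype(np.uint8),cv2.RETR_EXTERNAL,cv2.CHAIN_APPROX_NONE)[0],key=len)
    P=np.array([onz(t,*p[0],.039)[:2] for p in cnt]).astype(np.float32); print("white",A,ce,cv2.minAreaRect(P))
# nose via dark mask
# handle
m=((H[...,0]<15)&(H[...,1]>120)).astype(np.uint8);A,ce,mk=blobs(m,(375,200,410,235))[0]
cnt=max(cv2.findContours(mk.astype(np.uint8),cv2.RETR_EXTERNAL,cv2.CHAIN_APPROX_NONE)[0],key=len)
ms=((Hs[...,0]<15)&(Hs[...,1]>120)).astype(np.uint8);As,cs,_=blobs(ms,(335,262,380,302))[0]
print("handle px",ce,cs,A,As)
p,e=tri([(t,*ce),(s,*cs)]);print("handle tri",p,e)
P=np.array([onz(t,*q[0],p[2])[:2] for q in cnt]).astype(np.float32);print(cv2.minAreaRect(P),cv2.boxPoints(cv2.minAreaRect(P)))
# spot
for c,h,b,n in((t,H,(345,220,362,245),"t"),(s,Hs,(330,275,350,298),"s")):
    m=(h[...,2]<50).astype(np.uint8); print(n,[(a,x) for a,x,_ in blobs(m,b,5)])
E
python3 m1.py
```

```text
mat ((0.49602818489074707, 0.23939865827560425), 0.08438732475042343)
white 300 [242.30333333 265.09666667] ((0.4846494793891907, 0.2406223863363266), (0.10631192475557327, 0.03222997114062309), 86.22662353515625)
white 34 [269.67647059 275.23529412] ((0.4582216143608093, 0.15263129770755768), (0.012774365022778511, 0.03597817197442055), 68.33684539794922)
handle px [391.60958904 219.32876712] [356.01935484 283.09677419] 146 310
handle tri [ 0.58172677 -0.16951848  0.15457082] [np.float64(1.0181262369160393), np.float64(1.018126236915997)]
((0.5836484432220459, -0.1693238466978073), (0.06129289045929909, 0.017185153439641), 43.32150650024414) [[ 0.55545735 -0.18409888]
 [ 0.567248   -0.19660135]
 [ 0.61183953 -0.15454881]
 [ 0.6000489  -0.14204635]]
t [(np.int32(71), array([354.42253521, 232.57746479]))]
s [(np.int32(51), array([341.03921569, 289.54901961]))]
```

```bash
cat >> h.py <<'E'
def goal(pos,xdir,zdir=(0,0,-1)):
    """print shift/turn to a world pose with tool x along xdir"""
    z=np.array(zdir,float);z/=np.linalg.norm(z);x=np.array(xdir,float);x-=z*(x@z);x/=np.linalg.norm(x)
    Rg=np.c_[x,np.cross(z,x),z]; s=bot.read_state();Rc=R.from_rotvec(s["tcp_rot"]).as_matrix()
    sh=Rc.T@(np.array(pos)-s["tool_pos"])*100; tu=R.from_matrix(Rc.T@Rg).as_rotvec(degrees=True)
    print("shift cm",np.round(sh,2),"turn",np.round(tu,2),"rows>=",max(np.linalg.norm(sh)/4.17,np.linalg.norm(tu)/7.16))
E
python3 - <<'E'
from h import *
s=bot.read_state();print(R.from_rotvec(s["tcp_rot"]).as_matrix().round(3), viewer.read_camera("wrist")["T_tool_cam"])
for xd in ((0,1,0),(0,-1,0)): goal((0.485,0.30,0.25),xd)
E
```

```text
[[-0.906  0.424 -0.001]
 [ 0.424  0.906 -0.001]
 [ 0.    -0.001 -1.   ]] [[ 1.22978314e-04 -9.60609970e-01 -2.77900109e-01  7.12107358e-02]
 [ 9.99999878e-01  2.50826804e-04 -4.24499401e-04  8.12872132e-04]
 [ 4.77483153e-04 -2.77900023e-01  9.60609884e-01 -1.43171247e-01]
 [ 0.00000000e+00  0.00000000e+00  0.00000000e+00  1.00000000e+00]]
shift cm [-31.21 -19.74  -1.91] turn [-4.000e-02  3.000e-02  6.492e+01] rows>= 9.06656495327214
shift cm [-31.21 -19.74  -1.91] turn [-3.0000e-02 -5.0000e-02 -1.1508e+02] rows>= 16.07310298624174
```

Run:
```python
from h import *
goal((0.487,0.245,0.24),(0,1,0))
```

```text
shift cm [-33.72 -24.64  -0.9 ] turn [-4.000e-02  3.000e-02  6.492e+01] rows>= 10.017454095602792
```

>>> {"fn": "servo_tool", "kwargs": {
  "plan": [
    [[-3, -2, 0, 0, 0, 6], [-6, -4.5, 0, 0, 0, 12], [-9, -6.6, 0, 0, 0, 18], [-12, -8.8, 0, 0, 0, 24], [-15, -11, 0, 0, 0, 30], [-18, -13.2, 0, 0, 0, 36], [-21, -15.4, 0, 0, 0, 42], [-24, -17.5, 0, 0, 0, 48], [-27, -19.7, -0.4, 0, 0, 54], [-30, -22, -0.6, 0, 0, 60], [-32.5, -23.7, -0.8, 0, 0, 64], [-33.7, -24.6, -0.9, 0, 0, 65], [-33.7, -24.6, -0.9, 0, 0, 65], [-33.7, -24.6, -0.9, 0, 0, 65]]
  ]
}}

```text
time: 1.47
tool_pos: [0.4873, 0.2449, 0.2401]
tcp_rot: [-2.225, -2.218, 0.001]
wrist_force: [-0.0, 0.5, -0.4]
width: 0.999
```

Run:
```python
from h import *
grab("wrist","w2"); s=bot.read_state(); print(s["tool_pos"],s["q"],s["time"])
```

```text
[0.48679496 0.24561977 0.2399659 ] [4.21494869e-01 1.32778386e-02 1.87129149e+00 1.89727276e-04
 1.25772117e+00 4.23331146e-01] 1.5167
```

View pics/w2.png

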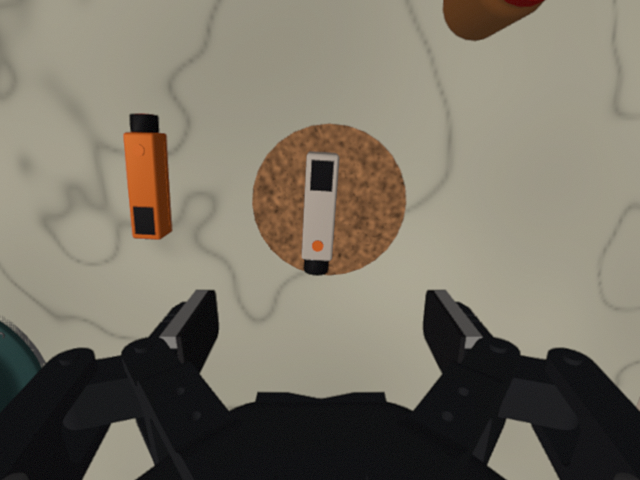

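The wrist view shows the white scanner at (320,205) with its nose at (317,267), on the mat (330,198). I measure the body top on plane z=0.039.

Run:
```python
from h import *
c=load("w2");H=cv2.cvtColor(c["color"],cv2.COLOR_RGB2HSV)
def rect(m,box,z,name):
    k=np.zeros_like(m);x0,y0,x1,y1=box;k[y0:y1,x0:x1]=m[y0:y1,x0:x1]
    cnt=max(cv2.findContours(k,cv2.RETR_EXTERNAL,cv2.CHAIN_APPROX_NONE)[0],key=cv2.contourArea)
    P=np.array([onz(c,*p[0],z)[:2] for p in cnt]).astype(np.float32);r=cv2.minAreaRect(P)
    print(name,cv2.boundingRect(cnt),r,cv2.boxPoints(r).round(4).tolist());return P
w=((H[...,1]<75)&(H[...,2]>120)).astype(np.uint8); rect(w,(290,140,350,275),.039,"white")
d=(H[...,2]<55).astype(np.uint8); rect(d,(295,255,340,285),.037,"nose"); rect(d,(300,150,345,200),.039,"display")
o=((H[...,0]<12)&(H[...,1]>190)&(H[...,2]>150)).astype(np.uint8); rect(o,(300,230,335,260),.039,"button")
k=((H[...,1]>60)&(H[...,0]<25)).astype(np.uint8);k[:, :240]=0;k[:, 420:]=0;k[:110]=0;k[285:]=0
cnt=max(cv2.findContours(k,cv2.RETR_EXTERNAL,cv2.CHAIN_APPROX_NONE)[0],key=cv2.contourArea)
P=np.array([onz(c,*p[0],.005)[:2] for p in cv2.convexHull(cnt)]).astype(np.float32);print("mat",cv2.minEnclosingCircle(P))
i=c["color"][140:290,270:370,::-1];cv2.imwrite("pics/w2c.png",cv2.resize(i,None,fx=4,fy=4,interpolation=cv2.INTER_CUBIC))
```

```text
white (302, 153, 36, 108) ((0.48527660965919495, 0.2417096197605133), (0.10870598256587982, 0.031172050163149834), 86.8034896850586) [[0.4666999876499176, 0.1882999986410141], [0.49779999256134033, 0.186599999666214], [0.5038999915122986, 0.29510000348091125], [0.47269999980926514, 0.29679998755455017]]
nose (304, 260, 25, 15) ((0.4817797541618347, 0.1777174025774002), (0.01564761996269226, 0.025497347116470337), 86.44356536865234) [[0.46860000491142273, 0.17069999873638153], [0.49399998784065247, 0.16910000145435333], [0.4950000047683716, 0.18469999730587006], [0.46950000524520874, 0.18629999458789825]]
display (311, 161, 22, 30) ((0.4880109429359436, 0.27491554617881775), (0.02830616571009159, 0.02024790458381176), 86.20712280273438) [[0.47699999809265137, 0.2615000009536743], [0.49720001220703125, 0.26010000705718994], [0.49900001287460327, 0.28839999437332153], [0.4787999987602234, 0.2897000014781952]]
button (313, 241, 9, 10) ((0.48322170972824097, 0.20269086956977844), (0.009795931167900562, 0.0082896389067173), 89.83384704589844) [[0.47909998893737793, 0.19779999554157257], [0.48739999532699585, 0.19779999554157257], [0.48739999532699585, 0.20759999752044678], [0.47909998893737793, 0.20759999752044678]]
mat ((0.49617233872413635, 0.2400795817375183), 0.08515944331884384)
```

View pics/w2c.png

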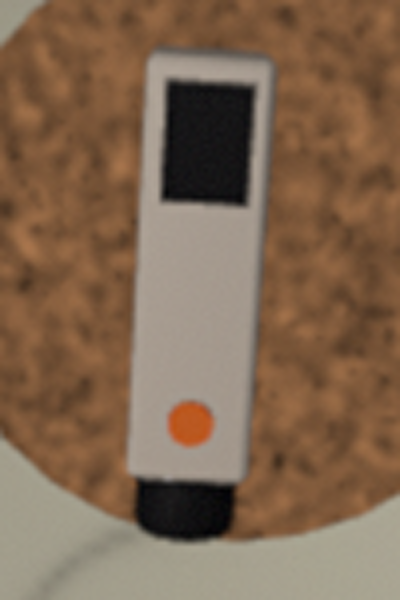

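Sizes check out (109×31 mm body, mat 170 mm). The origin is about (0.4848, 0.2337), with the line of sight along (-0.056,-0.998).

Run:
```python
from h import *
goal((0.4848,0.2337,0.012),(.056,.998,0))
```

```text
shift cm [-1.19 -0.18 22.8 ] turn [-0.04  0.01  3.1 ] rows>= 5.474485189479993
```

>>> {"fn": "servo_tool", "kwargs": {
  "plan": [
    [[-0.6, -0.1, 2, 0, 0, 1.5], [-1.2, -0.2, 5, 0, 0, 3.1], [-1.2, -0.2, 8.5, 0, 0, 3.1], [-1.2, -0.2, 12, 0, 0, 3.1], [-1.2, -0.2, 15.5, 0, 0, 3.1], [-1.2, -0.2, 18.5, 0, 0, 3.1], [-1.2, -0.2, 20.5, 0, 0, 3.1], [-1.2, -0.2, 22, 0, 0, 3.1], [-1.2, -0.2, 22.8, 0, 0, 3.1], [-1.2, -0.2, 22.8, 0, 0, 3.1], [-1.2, -0.2, 22.8, 0, 0, 3.1]]
  ],
  "claw": 8.5
}}

```text
time: 2.43
tool_pos: [0.4843, 0.2345, 0.0121]
tcp_rot: [-2.281, -2.16, 0.001]
wrist_force: [-0.1, -0.1, 0.4]
width: 0.995
```

>>> {"fn": "servo_tool", "kwargs": {
  "plan": [
    [[0, 0, 0, 0, 0, 0], [0, 0, 0, 0, 0, 0], [0, 0, 0, 0, 0, 0], [0, 0, 0, 0, 0, 0], [0, 0, 0, 0, 0, 0], [0, 0, 0, 0, 0, 0], [0, 0, 0, 0, 0, 0], [0, 0, 0, 0, 0, 0], [0, 0, 0, 0, 0, 0], [0, 0, 0, 0, 0, 0]]
  ],
  "claw": 2.0,
  "grip_force": 35
}}

```text
time: 3.27
tool_pos: [0.4852, 0.2348, 0.0131]
tcp_rot: [-2.281, -2.16, -0.001]
wrist_force: [-0.4, 0.2, 5.7]
width: 0.37
```

Run:
```python
from h import *
grab("side","s3"); grab("top","t3"); grab("wrist","w3"); s=bot.read_state(); print(s)
a=cv2.imread("pics/s3.png")[150:280,200:360]; cv2.imwrite("pics/s3c.png",cv2.resize(a,None,fx=4,fy=4))
a=cv2.imread("pics/t3.png")[150:300,330:480]; cv2.imwrite("pics/t3c.png",cv2.resize(a,None,fx=4,fy=4))
```

```text
{'time': 3.4167, 'q': array([4.04199098e-01, 2.47286761e-01, 2.07471424e+00, 5.06507321e-04,
       8.18954848e-01, 4.58570488e-01]), 'joint_vel': array([ 0.00099388,  0.00025168,  0.00093676, -0.00045714,  0.00115629,
        0.00395563]), 'joint_torque': array([-1.41347037e-01, -3.87471056e+01, -2.61093771e+01, -4.77169349e-02,
       -2.47467980e-01, -7.84790882e-05]), 'tool_pos': array([0.48517784, 0.23475795, 0.01305924]), 'tcp_rot': array([-2.28128619e+00, -2.15975517e+00, -1.13973205e-03]), 'wrist_force': array([-1.17724602,  0.19068939,  6.61723475]), 'torque': array([ 0.00668813,  0.10706142, -0.03451291]), 'width': 0.36671085530670994}
```

View pics/s3c.png

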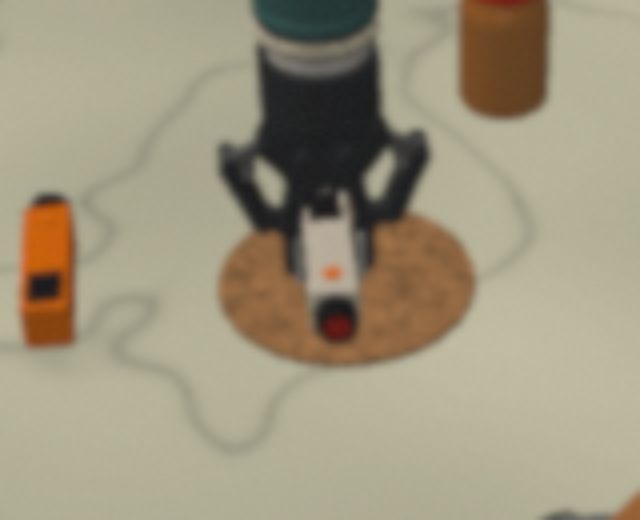

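View pics/w3.png

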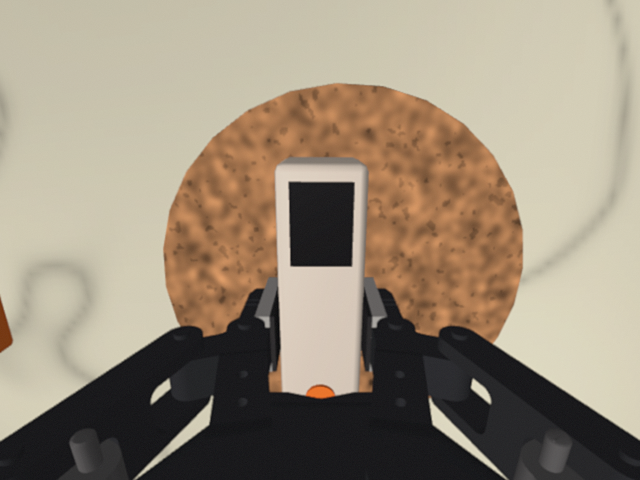

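View pics/t3c.png

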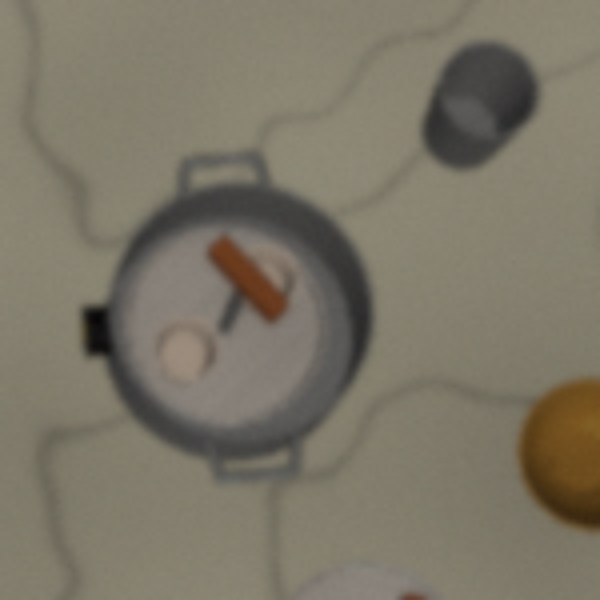

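Gripped at 31 mm opening, scanner untilted. Now pot centre and spot: the handle outer bars are at top px (385.9,189.1) and (394.6,268.5), and the stud is at (354,232).

Run:
```python
from h import *
t=load("t3");s=load("side1")
a=onz(t,385.9,189.1,.065);b=onz(t,394.6,268.5,.065);c=(a+b)/2;x=(a-b)/np.linalg.norm(a-b);print("handles",a,b,"span",np.linalg.norm(a-b),"centre",c,"xdir",x, "ydir",[-x[1],x[0]])
b1=onz(t,330+185/4,150+160/4,.065);b2=onz(t,330+262/4,150+153/4,.065);d=b1-b2;print("bar dir top",d/np.linalg.norm(d))
b1=onz(t,330+217/4,150+478/4,.065);b2=onz(t,330+300/4,150+470/4,.065);d=b1-b2;print("bar dir bot",d/np.linalg.norm(d))
# side handles
for z in (.065,): print("side", onz(s,404,309,z),onz(s,305,327,z))
print("stud", tri([(t,354.4,232.6),(s,341,289.5)]), onz(t,354.4,232.6,.065))
# rim circle: pot dark-ish vs counter, top
im=t["color"][150:300,330:480]; H=cv2.cvtColor(t["color"],cv2.COLOR_RGB2HSV)
for r in range(205,260,6): print(r,H[r,340:440:3,2])
```

```text
handles [ 0.69318273 -0.16759109  0.065     ] [ 0.46815715 -0.18542842  0.065     ] span 0.22573143911053403 centre [ 0.58066994 -0.17650975  0.065     ] xdir [0.99687302 0.07902013 0.        ] ydir [np.float64(-0.07902013214947179), np.float64(0.9968730203566952)]
bar dir top [-0.09651696  0.99533134  0.        ]
bar dir bot [-0.09377651  0.99559327  0.        ]
side [ 0.68452175 -0.17303221  0.065     ] [ 0.47776149 -0.18425284  0.065     ]
stud (array([ 0.57312361, -0.07861789,  0.04729839]), [np.float64(0.648804758283203), np.float64(0.6488047582835751)]) [ 0.5682961  -0.07747735  0.065     ]
205 [138 135 135 120 125 135 135 136 121  79  57  62  74  78  85  89  88  85
  80  73  66  65  65  63  79 128 141 140 139 139 139 139 138 137]
211 [135 136 136 133 125 122 121 107  57  78 101 124 132 133 112 107 109 130
 140 136 117  91  74  64  58  61 102 137 137 137 138 136 138 139]
217 [134 136 139 139 137 140 116  74 100 125 138 137 138 134 130  92 103 107
 109 145 121 126 112  90  69  57  57 105 137 137 134 133 137 135]
223 [136 137 135 136 137 134  84  98 123 134 137 135 136 137 132 12
[... 233 characters left out ...]
34 127  32  19  60 103 131 137 120 152 154 145 113 138 134 134
 134 131 132 126 129 110  97  91  58  68 130 131 134 133 133 131]
241 [130 134 133 133 131 123  57  75 116 134 138 154 154 150 117 140 134 132
 134 132 134 133 127 104  93  87  55 120 134 132 133 130 131 128]
247 [131 130 129 131 133 133 111  61  69 109 131 135 135 136 135 139 135 136
 135 134 132 116  98  91  91  76 125 135 131 125 117 120 126 122]
253 [125 128 128 129 132 130 127 112  68  65  73  98 118 130 132 135 135 131
 125 110  95  93  92  85 106 132 131 119 124 129 132 128 128 128]
259 [114 104 111 116 122 127 129 133 132 122  87  71  70  70  75  81  86  83
  83  79  74  72 100 132 134 129 122 123 131 129 128 129 131 127]
```

The stud triangulation (0.573,-0.079) agrees with the pot centre plus 99 mm along its +y. So the spot face is about (0.572,-0.070,0.055) with normal (-0.085,0.996,0).

Run:
```python
from h import *
goal((0.5596,0.0755,0.12),(-.085,.996,0));goal((0.5596,0.0755,0.045),(-.085,.996,0))
```

```text
shift cm [-15.49   8.31 -10.7 ] turn [ 0.03 -0.03 -8.01] rows>= 4.934344989850077
shift cm [-15.49   8.3   -3.2 ] turn [ 0.03 -0.03 -8.01] rows>= 4.284584781154649
```

>>> {"fn": "servo_tool", "kwargs": {
  "plan": [
    [[0, 0, -1, 0, 0, 0], [0, 0, -3, 0, 0, 0], [0, 0, -5, 0, 0, 0], [-1.5, 0.8, -7, 0, 0, -1], [-3.5, 1.9, -7.5, 0, 0, -2], [-5.5, 2.9, -7.5, 0, 0, -3], [-7.5, 4, -7.5, 0, 0, -4], [-9.5, 5.1, -7.5, 0, 0, -5], [-11.5, 6.2, -7.5, 0, 0, -6], [-13.5, 7.2, -7, 0, 0, -7], [-15, 8, -6, 0, 0, -8], [-15.5, 8.3, -5, 0, 0, -8], [-15.5, 8.3, -4, 0, 0, -8], [-15.5, 8.3, -3.2, 0, 0, -8], [-15.5, 8.3, -3.2, 0, 0, -8], [-15.5, 8.3, -3.2, 0, 0, -8], [-15.5, 8.3, -3.2, 0, 0, -8]]
  ]
}}

```text
time: 4.83
tool_pos: [0.5593, 0.0764, 0.045]
tcp_rot: [-2.124, -2.315, -0.001]
wrist_force: [0.4, -0.8, -1.0]
width: 0.368
```

Run:
```python
from h import *
for n in("side","top","wrist"): grab(n,n[0]+"4")
s=bot.read_state(); print(s["time"],s["tool_pos"],s["wrist_force"],R.from_rotvec(s["tcp_rot"]).as_matrix().round(3).tolist())
a=cv2.resize(cv2.imread("pics/s4.png")[180:330,260:400],None,fx=2.8,fy=2.8,interpolation=3)
b=cv2.resize(cv2.imread("pics/t4.png")[150:300,280:420],None,fx=2.8,fy=2.8,interpolation=3); cv2.imwrite("pics/st4.png",np.hstack([a,b]))
```

```text
4.9833 [0.56000754 0.07609986 0.04572007] [ 0.88905279 -0.30332524 -0.6826486 ] [[-0.086, 0.996, 0.002], [0.996, 0.086, 0.001], [0.001, 0.002, -1.0]]
```

View pics/st4.png

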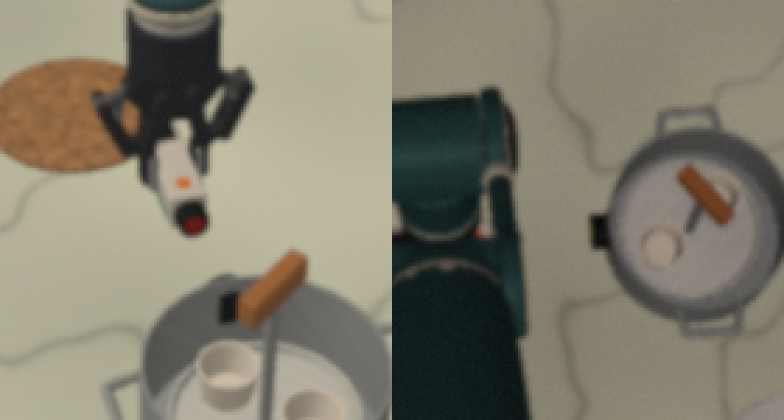

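View pics/w4.png

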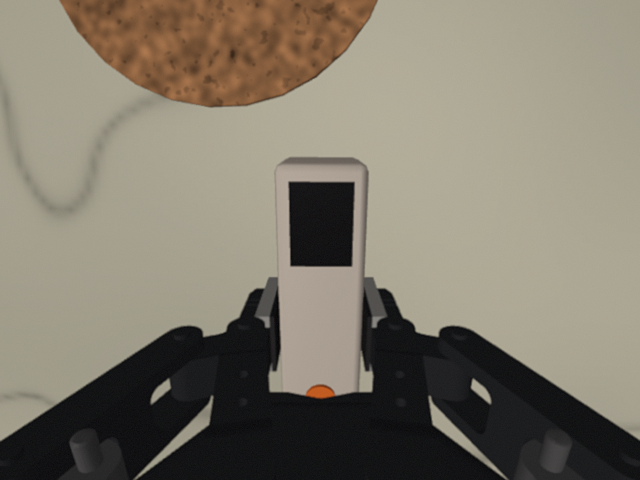

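Wrist view: the scanner is in the same place in the jaws as before the lift (no slip). I check the lens position in the side view against the prediction.

Run:
```python
from h import *
c=load("s4");H=cv2.cvtColor(c["color"],cv2.COLOR_RGB2HSV)
m=(((H[...,0]<8)|(H[...,0]>172))&(H[...,1]>130)&(H[...,2]<150)).astype(np.uint8);k=np.zeros_like(m);k[250-5:270,315:340]=m[245:270,315:340]
v,u=np.nonzero(k);print("red",u.mean(),v.mean(),len(u))
p=np.array([.5600+.0056,.0761-.0659,.0557]);print("pred",proj(c,p), "onz",onz(c,u.mean(),v.mean(),.0557))
S=np.array([.572,-.07,.055]);print("dist",np.linalg.norm(S-p)); d=np.array([.0855,-.9963,0]);w=S-p;print("off-axis mm",1000*np.linalg.norm(w-d*(w@d)))
```

```text
red 328.9142857142857 259.57142857142856 35
pred [329.37040431 259.93298609] onz [0.56481693 0.01158313 0.0557    ]
dist 0.08045800146660367
off-axis mm 0.8492375620103065
```

The lens matches the prediction within 1.5 mm: 80 mm distance, under 1 mm off axis. Hold for about 2.7 s.

>>> {"fn": "servo_tool", "kwargs": {
  "plan": [
    [[0, 0, 0, 0, 0, 0], [0, 0, 0, 0, 0, 0], [0, 0, 0, 0, 0, 0], [0, 0, 0, 0, 0, 0], [0, 0, 0, 0, 0, 0], [0, 0, 0, 0, 0, 0], [0, 0, 0, 0, 0, 0], [0, 0, 0, 0, 0, 0], [0, 0, 0, 0, 0, 0], [0, 0, 0, 0, 0, 0], [0, 0, 0, 0, 0, 0], [0, 0, 0, 0, 0, 0], [0, 0, 0, 0, 0, 0], [0, 0, 0, 0, 0, 0], [0, 0, 0, 0, 0, 0], [0, 0, 0, 0, 0, 0], [0, 0, 0, 0, 0, 0], [0, 0, 0, 0, 0, 0], [0, 0, 0, 0, 0, 0], [0, 0, 0, 0, 0, 0]]
  ]
}}

```text
time: 6.65
tool_pos: [0.56, 0.0761, 0.0457]
tcp_rot: [2.124, 2.314, 0.003]
wrist_force: [0.0, 0.5, -1.5]
width: 0.371
```

>>> {"fn": "servo_tool", "kwargs": {
  "plan": [
    [[0, 0, 0, 0, 0, 0], [0, 0, 0, 0, 0, 0], [0, 0, 0, 0, 0, 0], [0, 0, 0, 0, 0, 0], [0, 0, 0, 0, 0, 0], [0, 0, 0, 0, 0, 0], [0, 0, 0, 0, 0, 0], [0, 0, 0, 0, 0, 0], [0, 0, 0, 0, 0, 0], [0, 0, 0, 0, 0, 0], [0, 0, 0, 0, 0, 0], [0, 0, 0, 0, 0, 0], [0, 0, 0, 0, 0, 0], [0, 0, 0, 0, 0, 0]]
  ]
}}

```text
time: 7.82
tool_pos: [0.56, 0.0761, 0.0457]
tcp_rot: [2.124, 2.314, 0.003]
wrist_force: [-0.1, 1.5, -0.7]
width: 0.368
```

Run:
```python
from h import *
s=bot.read_state();print(s["time"],s["tool_pos"],s["wrist_force"])
x=R.from_rotvec([-2.28128619e+00, -2.15975517e+00, -1.13973205e-03]).as_matrix()[:,0]
goal((0.4852,0.2348,0.0135),x)
```

```text
7.8167 [0.559994   0.07608632 0.04571036] [-0.10577389  1.4534564  -0.74956271]
shift cm [16.45 -6.1   3.22] turn [ 0.1  -0.04  8.05] rows>= 4.277849495681819
```

Back to the mat, lowering gently.

>>> {"fn": "servo_tool", "kwargs": {
  "plan": [
    [[0, 0, -1, 0, 0, 0], [0, 0, -2.5, 0, 0, 0], [1.5, -0.6, -3.5, 0, 0, 0.8], [3.5, -1.3, -4, 0, 0, 1.6], [5.5, -2, -4, 0, 0, 2.5], [7.5, -2.8, -4, 0, 0, 3.5], [9.5, -3.5, -4, 0, 0, 4.5], [11.5, -4.3, -4, 0, 0, 5.5], [13.5, -5, -4, 0, 0, 6.5], [15.5, -5.7, -3.5, 0, 0, 7.5], [16.4, -6.1, -2.5, 0, 0, 8], [16.4, -6.1, -1, 0, 0, 8], [16.4, -6.1, 0.5, 0, 0, 8], [16.4, -6.1, 1.7, 0, 0, 8], [16.4, -6.1, 2.5, 0, 0, 8], [16.4, -6.1, 2.9, 0, 0, 8], [16.4, -6.1, 3.1, 0, 0, 8], [16.4, -6.1, 3.2, 0, 0, 8], [16.4, -6.1, 3.2, 0, 0, 8], [16.4, -6.1, 3.2, 0, 0, 8]]
  ]
}}

```text
time: 9.48
tool_pos: [0.4859, 0.2344, 0.0144]
tcp_rot: [2.28, 2.16, 0.005]
wrist_force: [0.0, -0.0, -1.7]
width: 0.364
```

Run:
```python
from h import *
s=bot.read_state();print(s["time"],s["tool_pos"],s["wrist_force"],s["torque"])
grab("side","s5")
a=cv2.imread("pics/s5.png")[150:280,200:360]; cv2.imwrite("pics/s5c.png",cv2.resize(a,None,fx=4,fy=4))
```

```text
9.4833 [0.48593854 0.23444768 0.01440746] [ 0.03998517 -0.04180549 -1.68280762] [ 0.00535843 -0.02805289 -0.00533253]
```

View pics/s5c.png

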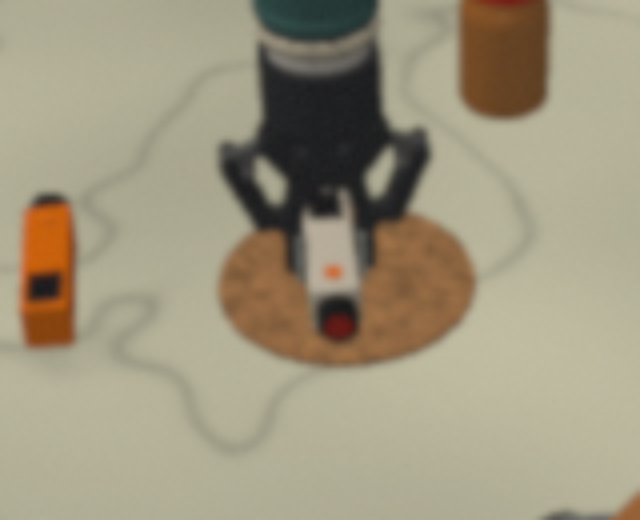

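The scanner sits over the mat as before; the wrist still carries its weight (-1.7 N), so it is about 1 mm up. Lower a little more, then release.

>>> {"fn": "servo_tool", "kwargs": {
  "plan": [
    [[0, 0, 0.04, 0, 0, 0], [0, 0, 0.08, 0, 0, 0], [0, 0, 0.12, 0, 0, 0], [0, 0, 0.15, 0, 0, 0], [0, 0, 0.15, 0, 0, 0], [0, 0, 0.15, 0, 0, 0]]
  ]
}}

```text
time: 10.03
tool_pos: [0.4861, 0.2345, 0.0131]
tcp_rot: [2.28, 2.16, 0.005]
wrist_force: [0.4, 0.4, 0.7]
width: 0.372
```

>>> {"fn": "servo_tool", "kwargs": {
  "plan": [
    [[0, 0, 0, 0, 0, 0], [0, 0, 0, 0, 0, 0], [0, 0, 0, 0, 0, 0], [0, 0, 0, 0, 0, 0], [0, 0, 0, 0, 0, 0], [0, 0, 0, 0, 0, 0], [0, 0, 0, 0, 0, 0], [0, 0, 0, 0, 0, 0]]
  ],
  "claw": 8.5
}}

```text
time: 10.7
tool_pos: [0.486, 0.2345, 0.0131]
tcp_rot: [2.28, 2.16, 0.005]
wrist_force: [-0.5, 0.1, -0.4]
width: 0.997
```

>>> {"fn": "servo_tool", "kwargs": {
  "plan": [
    [[0, 0, -1, 0, 0, 0], [0, 0, -3, 0, 0, 0], [0, 0, -6, 0, 0, 0], [0, 0, -10, 0, 0, 0], [0, 0, -14, 0, 0, 0], [0, 0, -18, 0, 0, 0], [0, 0, -21, 0, 0, 0], [0, 0, -23, 0, 0, 0], [0, 0, -23, 0, 0, 0], [0, 0, -23, 0, 0, 0]]
  ]
}}

```text
time: 11.53
tool_pos: [0.4863, 0.2346, 0.2457]
tcp_rot: [2.279, 2.159, 0.012]
wrist_force: [0.2, 0.7, -0.2]
width: 0.992
```

Run:
```python
from h import *
s=bot.read_state();print(s["time"],s["tool_pos"],s["wrist_force"],s["width"])
grab("wrist","w6")
goal((.582,-.11,.27),(.69,.72,0));goal((.582,-.11,.27),(-.69,-.72,0));goal((.582,-.11,.27),(0,1,0))
```

```text
11.5333 [0.48625005 0.23460715 0.24566631] [ 0.18255785  0.73810838 -0.16293472] 0.9922990264496729
shift cm [-33.83  11.54  -2.67] turn [ 0.16 -0.17 40.69] rows>= 8.596640007035974
shift cm [-33.83  11.54  -2.67] turn [   0.22    0.21 -139.31] rows>= 19.457254593397074
shift cm [-33.83  11.54  -2.67] turn [ 0.21 -0.1  -3.09] rows>= 8.596640007035974
```

View pics/w6.png

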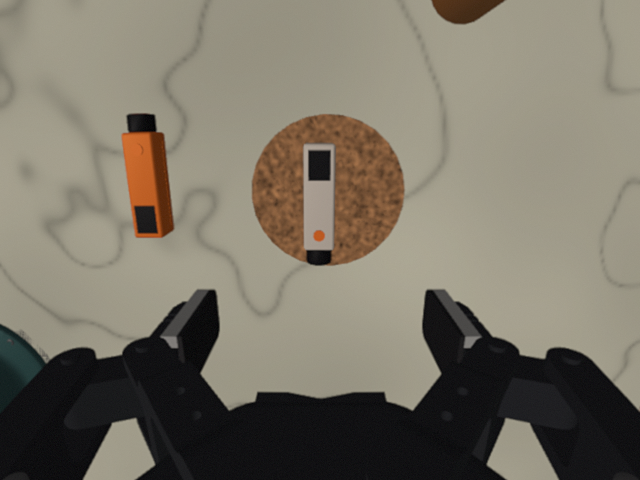

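Scanner is back flat on the mat, upright, released (320,205). Now hover above the rack handle.

Run:
```python
from h import *
goal((.583,-.1695,.27),(.728,.686,0))
```

```text
shift cm [-39.77  11.96  -2.68] turn [ 0.16 -0.18 43.61] rows>= 9.980000169303535
```

>>> {"fn": "servo_tool", "kwargs": {
  "plan": [
    [[-2, 0.6, -1.5, 0, 0, 2], [-5, 1.5, -2.7, 0, 0, 6], [-8, 2.4, -2.7, 0, 0, 10], [-11.5, 3.5, -2.7, 0, 0, 14], [-15, 4.5, -2.7, 0, 0, 18], [-18.5, 5.6, -2.7, 0, 0, 22], [-22, 6.6, -2.7, 0, 0, 26], [-25.5, 7.7, -2.7, 0, 0, 30], [-29, 8.7, -2.7, 0, 0, 34], [-32.5, 9.8, -2.7, 0, 0, 38], [-36, 10.8, -2.7, 0, 0, 41], [-38.5, 11.6, -2.7, 0, 0, 43], [-39.8, 12, -2.7, 0.2, -0.2, 43.6], [-39.8, 12, -2.7, 0.2, -0.2, 43.6], [-39.8, 12, -2.7, 0.2, -0.2, 43.6], [-39.8, 12, -2.7, 0.2, -0.2, 43.6]]
  ]
}}

```text
time: 12.92
tool_pos: [0.5827, -0.1684, 0.269]
tcp_rot: [-2.917, -1.16, 0.004]
wrist_force: [0.2, 0.0, 0.1]
width: 0.996
```

Run:
```python
from h import *
s=bot.read_state();print(s["time"],s["tool_pos"],s["q"],s["wrist_force"])
grab("wrist","w7");grab("side","s7")
```

```text
12.9167 [ 0.58265576 -0.16843035  0.26896986] [-3.22725970e-01  1.16489580e-01  1.70836843e+00  4.63076120e-04
  1.32014777e+00  4.91002351e-01] [0.23635193 0.03587502 0.05535443]
```

View pics/w7.png

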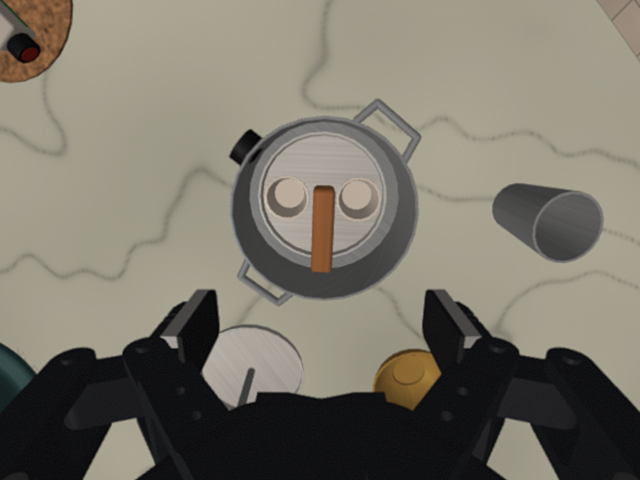

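Run:
```python
from h import *
c=load("w7");H=cv2.cvtColor(c["color"],cv2.COLOR_RGB2HSV)
m=((H[...,0]<15)&(H[...,1]>120)).astype(np.uint8);k=np.zeros_like(m);k[175:285,300:345]=m[175:285,300:345]
cnt=max(cv2.findContours(k,cv2.RETR_EXTERNAL,cv2.CHAIN_APPROX_NONE)[0],key=cv2.contourArea)
P=np.array([onz(c,*p[0],.166)[:2] for p in cnt]).astype(np.float32);r=cv2.minAreaRect(P);b=cv2.boxPoints(r)
print(cv2.boundingRect(cnt),r,b)
s=load("s7");Hs=cv2.cvtColor(s["color"],cv2.COLOR_RGB2HSV)
v,u=np.nonzero(k); 
i=c["color"][100:310,220:430,::-1];cv2.imwrite("pics/w7c.png",cv2.resize(i,None,fx=2.8,fy=2.8,interpolation=3))
```

```text
(311, 186, 23, 86) ((0.583730161190033, -0.16737380623817444), (0.06482012569904327, 0.015079677104949951), 41.361595153808594) [[ 0.55442226 -0.1831316 ]
 [ 0.5643871  -0.19444972]
 [ 0.61303806 -0.151616  ]
 [ 0.60307324 -0.14029789]]
```

View pics/w7c.png

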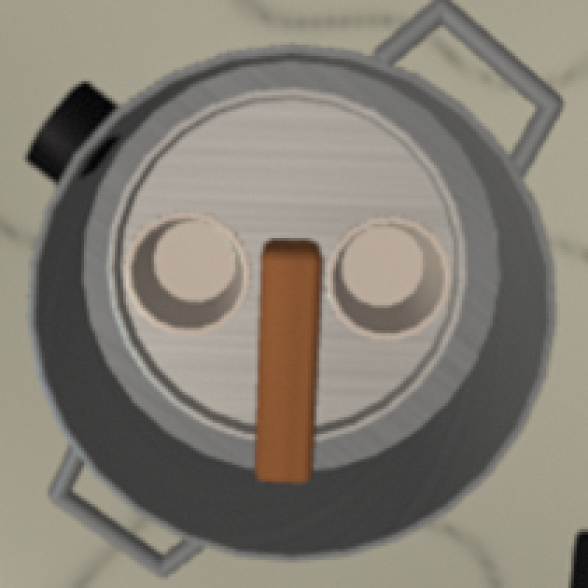

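View pics/s7.png

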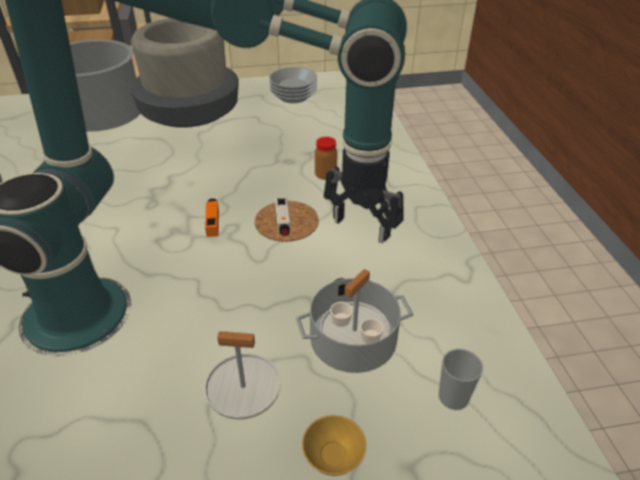

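Run:
```python
from h import *
a=np.radians(41.5)
goal((.5837,-.168,.20),(np.cos(a),np.sin(a),0))
```

```text
shift cm [0.07 0.05 6.98] turn [-0.09  0.04  1.92] rows>= 1.6745045463776977
```

>>> {"fn": "servo_tool", "kwargs": {
  "plan": [
    [[0.1, 0.1, 1.5, 0, 0, 1], [0.1, 0.1, 3.5, 0, 0, 1.9], [0.1, 0.1, 5.5, 0, 0, 1.9], [0.1, 0.1, 6.5, 0, 0, 1.9], [0.1, 0.1, 7, 0, 0, 1.9], [0.1, 0.1, 7, 0, 0, 1.9], [0.1, 0.1, 7, 0, 0, 1.9]]
  ]
}}

```text
time: 13.6
tool_pos: [0.5847, -0.1678, 0.2006]
tcp_rot: [-2.937, -1.114, 0.001]
wrist_force: [-0.4, -0.1, -0.1]
width: 0.992
```

Run:
```python
from h import *
c=grab("wrist","w8");H=cv2.cvtColor(c["color"],cv2.COLOR_RGB2HSV)
m=((H[...,0]<15)&(H[...,1]>120)).astype(np.uint8);k=np.zeros_like(m);k[:,280:365]=m[:,280:365]
cnt=max(cv2.findContours(k,cv2.RETR_EXTERNAL,cv2.CHAIN_APPROX_NONE)[0],key=cv2.contourArea)
P=np.array([onz(c,*p[0],.166)[:2] for p in cnt]).astype(np.float32);r=cv2.minAreaRect(P)
print(cv2.boundingRect(cnt),r,cv2.boxPoints(r))
s=bot.read_state();print(s["tool_pos"],R.from_rotvec(s["tcp_rot"]).as_matrix().round(4).tolist())
```

```text
(307, 207, 29, 114) ((0.5843525528907776, -0.16691584885120392), (0.06580702215433121, 0.015358095988631248), 41.58522415161133) [[ 0.5546449  -0.18301131]
 [ 0.5648386  -0.1944987 ]
 [ 0.6140602  -0.15082039]
 [ 0.6038665  -0.139333  ]]
[ 0.58510527 -0.1681181   0.20118546] [[0.7484, 0.6632, 0.0003], [0.6632, -0.7484, 0.0], [0.0003, 0.0002, -1.0]]
```

View pics/w8.png

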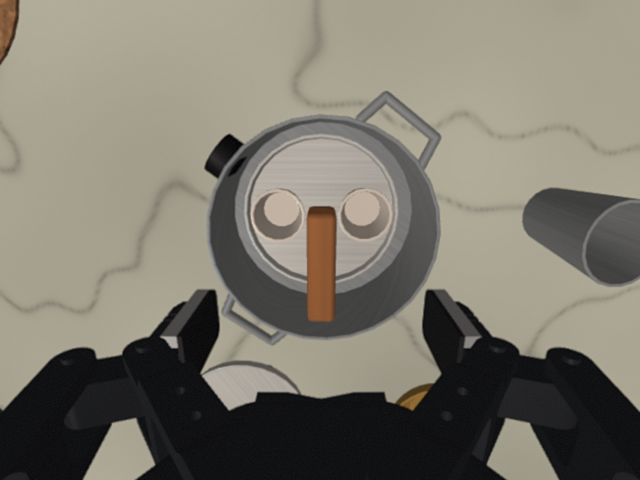

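>>> {"fn": "servo_tool", "kwargs": {
  "plan": [
    [[0, -0.1, 1, 0, 0, 0], [0, -0.1, 2.5, 0, 0, 0], [0, -0.1, 4, 0, 0, 0], [0, -0.1, 5.2, 0, 0, 0], [0, -0.1, 6, 0, 0, 0], [0, -0.1, 6.5, 0, 0, 0], [0, -0.1, 6.7, 0, 0, 0], [0, -0.1, 6.7, 0, 0, 0], [0, -0.1, 6.7, 0, 0, 0]]
  ],
  "claw": 6
}}

```text
time: 14.4
tool_pos: [0.585, -0.1675, 0.1348]
tcp_rot: [2.937, 1.114, 0.002]
wrist_force: [-0.2, 0.4, -0.5]
width: 0.706
```

>>> {"fn": "servo_tool", "kwargs": {
  "plan": [
    [[0, 0, 0, 0, 0, 0], [0, 0, 0, 0, 0, 0], [0, 0, 0, 0, 0, 0], [0, 0, 0, 0, 0, 0], [0, 0, 0, 0, 0, 0]]
  ],
  "claw": 2.4
}}

```text
time: 14.82
tool_pos: [0.5851, -0.1676, 0.1351]
tcp_rot: [2.936, 1.114, 0.002]
wrist_force: [-0.0, -0.7, 0.0]
width: 0.281
```

Run:
```python
from h import *
s=bot.read_state();print(s["time"],s["tool_pos"],s["wrist_force"],s["width"],R.from_rotvec(s["tcp_rot"]).as_matrix()[:,2])
c=grab("wrist","w9")
```

```text
14.8167 [ 0.58506925 -0.1675837   0.13506748] [-2.02516565e-04 -7.48514151e-01  1.15260264e-02] 0.280759559063615 [ 1.71713358e-03 -3.62059635e-04 -9.99998460e-01]
```

View pics/w9.png

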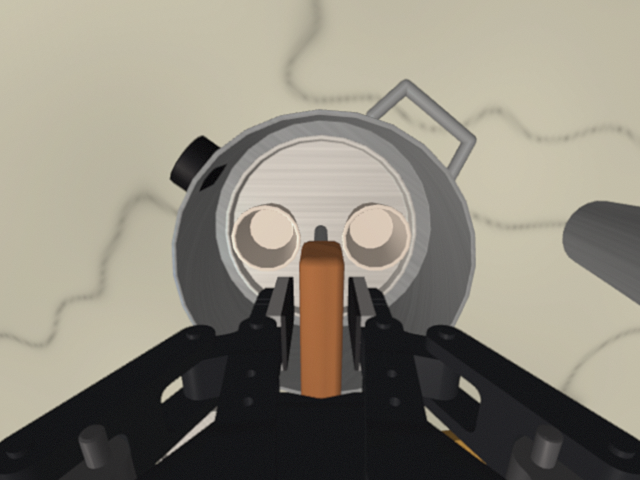

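The bar is centred between the pads (294 / 348, bar 300–343). Closing.

>>> {"fn": "servo_tool", "kwargs": {
  "plan": [
    [[0, 0, 0, 0, 0, 0], [0, 0, 0, 0, 0, 0], [0, 0, 0, 0, 0, 0], [0, 0, 0, 0, 0, 0], [0, 0, 0, 0, 0, 0], [0, 0, 0, 0, 0, 0], [0, 0, 0, 0, 0, 0]]
  ],
  "claw": 0.8,
  "grip_force": 60
}}

```text
time: 15.45
tool_pos: [0.5853, -0.1677, 0.1351]
tcp_rot: [2.936, 1.114, 0.003]
wrist_force: [1.8, -1.5, 0.6]
width: 0.178
```

>>> {"fn": "servo_tool", "kwargs": {
  "plan": [
    [[0, 0, -0.1, 0, 0, 0], [0, 0, -0.2, 0, 0, 0], [0, 0, -0.4, 0, 0, 0], [0, 0, -0.6, 0, 0, 0], [0, 0, -0.8, 0, 0, 0], [0, 0, -1, 0, 0, 0], [0, 0, -1, 0, 0, 0], [0, 0, -1, 0, 0, 0], [0, 0, -1, 0, 0, 0]]
  ]
}}

```text
time: 16.2
tool_pos: [0.5852, -0.1676, 0.1451]
tcp_rot: [2.936, 1.114, 0.003]
wrist_force: [-0.8, -0.6, -4.3]
width: 0.182
```

Run:
```python
from h import *
s=bot.read_state();print(s["time"],s["tool_pos"],s["wrist_force"],s["torque"],s["width"],R.from_rotvec(s["tcp_rot"]).as_matrix()[:,2])
c=grab("wrist","w10");c=grab("side","s10")
a=cv2.imread("pics/s10.png")[220:380,280:430]; cv2.imwrite("pics/s10c.png",cv2.resize(a,None,fx=3.7,fy=3.7,interpolation=3))
```

```text
16.2 [ 0.58520161 -0.167645    0.14509364] [-0.81298955 -0.62350487 -4.31818481] [ 0.00058339 -0.0738972  -0.00631783] 0.1821387772513057 [ 1.98838006e-03 -5.13774206e-04 -9.99997891e-01]
```

View pics/w10.png

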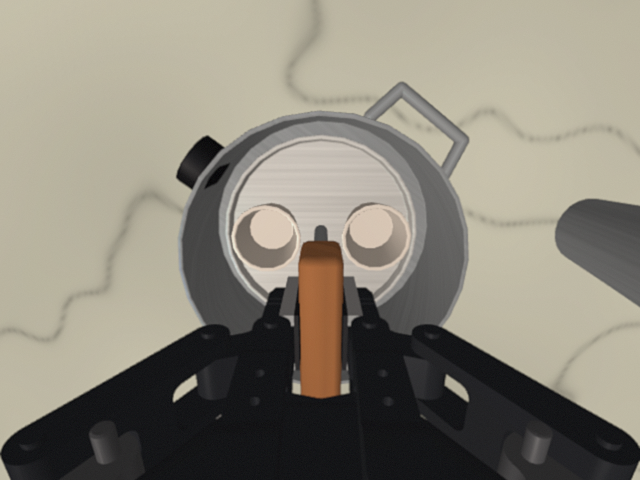

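View pics/s10c.png

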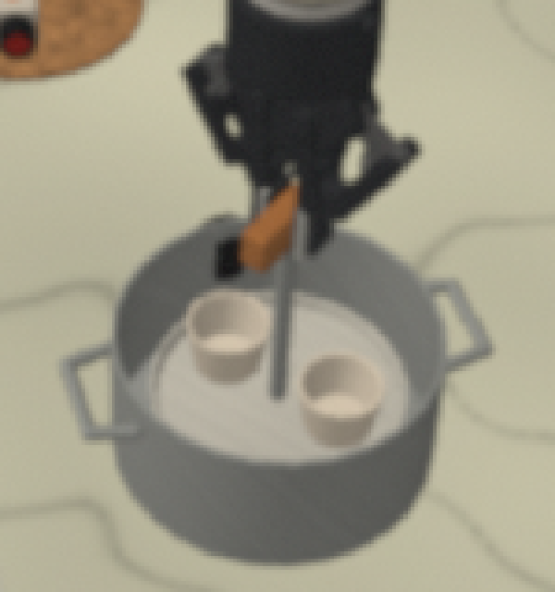

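The rack carries its full weight (4.3 N), and the cups and handle have the same pixels as before, so there is no tilt. Lift on slowly.

>>> {"fn": "servo_tool", "kwargs": {
  "plan": [
    [[0, 0, -0.1, 0, 0, 0], [0, 0, -0.25, 0, 0, 0], [0, 0, -0.5, 0, 0, 0], [0, 0, -0.8, 0, 0, 0], [0, 0, -1.15, 0, 0, 0], [0, 0, -1.5, 0, 0, 0], [0, 0, -1.85, 0, 0, 0], [0, 0, -2.2, 0, 0, 0], [0, 0, -2.55, 0, 0, 0], [0, 0, -2.9, 0, 0, 0], [0, 0, -3.25, 0, 0, 0], [0, 0, -3.6, 0, 0, 0], [0, 0, -3.95, 0, 0, 0], [0, 0, -4.3, 0, 0, 0], [0, 0, -4.6, 0, 0, 0], [0, 0, -4.8, 0, 0, 0], [0, 0, -4.9, 0, 0, 0], [0, 0, -5, 0, 0, 0], [0, 0, -5, 0, 0, 0]]
  ]
}}

```text
time: 17.88
tool_pos: [0.5851, -0.1676, 0.1951]
tcp_rot: [2.936, 1.114, 0.003]
wrist_force: [-0.4, -0.9, -4.2]
width: 0.178
```

Run:
```python
from h import *
s=bot.read_state();print(s["time"],s["tool_pos"],s["wrist_force"],s["torque"],R.from_rotvec(s["tcp_rot"]).as_matrix()[:,2])
c=grab("wrist","w11")
```

```text
17.8833 [ 0.58507034 -0.16762959  0.19508298] [-0.43803141 -0.9238065  -4.20711936] [0.02378977 0.0356222  0.01296623] [ 1.92659377e-03 -4.85070478e-04 -9.99998026e-01]
```

View pics/w11.png

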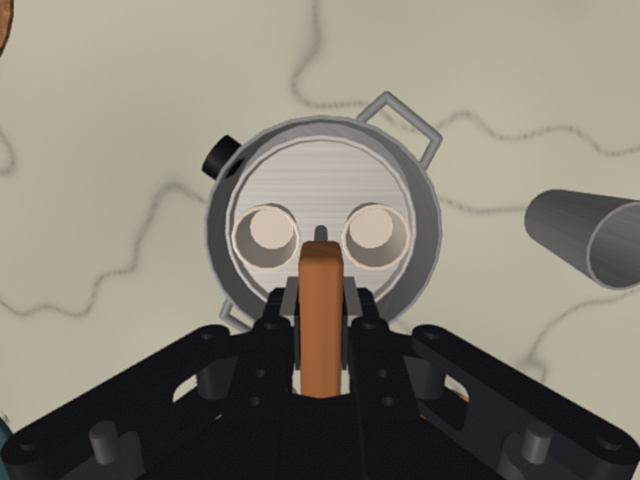

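Rack and cups unchanged relative to the tool, clear of the wall. Continue 6.2 cm more.

>>> {"fn": "servo_tool", "kwargs": {
  "plan": [
    [[0, 0, -0.1, 0, 0, 0], [0, 0, -0.3, 0, 0, 0], [0, 0, -0.6, 0, 0, 0], [0, 0, -1, 0, 0, 0], [0, 0, -1.4, 0, 0, 0], [0, 0, -1.8, 0, 0, 0], [0, 0, -2.2, 0, 0, 0], [0, 0, -2.6, 0, 0, 0], [0, 0, -3, 0, 0, 0], [0, 0, -3.4, 0, 0, 0], [0, 0, -3.8, 0, 0, 0], [0, 0, -4.2, 0, 0, 0], [0, 0, -4.6, 0, 0, 0], [0, 0, -5, 0, 0, 0], [0, 0, -5.4, 0, 0, 0], [0, 0, -5.7, 0, 0, 0], [0, 0, -5.95, 0, 0, 0], [0, 0, -6.1, 0, 0, 0], [0, 0, -6.2, 0, 0, 0], [0, 0, -6.2, 0, 0, 0]]
  ]
}}

```text
time: 19.6
tool_pos: [0.585, -0.1676, 0.2571]
tcp_rot: [2.936, 1.114, 0.003]
wrist_force: [0.2, 0.6, -5.2]
width: 0.179
```

>>> {"fn": "servo_tool", "kwargs": {
  "plan": [
    [[0, 0, 0, 0, 0, 0], [0, 0, 0, 0, 0, 0], [0, 0, 0, 0, 0, 0], [0, 0, 0, 0, 0, 0], [0, 0, 0, 0, 0, 0], [0, 0, 0, 0, 0, 0], [0, 0, 0, 0, 0, 0], [0, 0, 0, 0, 0, 0], [0, 0, 0, 0, 0, 0], [0, 0, 0, 0, 0, 0], [0, 0, 0, 0, 0, 0], [0, 0, 0, 0, 0, 0]]
  ]
}}

```text
time: 20.6
tool_pos: [0.585, -0.1676, 0.2572]
tcp_rot: [2.936, 1.114, 0.003]
wrist_force: [0.4, 1.3, -4.4]
width: 0.18
```

Run:
```python
from h import *
s=bot.read_state();print(s["time"],s["tool_pos"],s["wrist_force"],s["width"],np.abs(s["joint_vel"]).max(),R.from_rotvec(s["tcp_rot"]).as_matrix()[:,2])
c=grab("wrist","w12");c=grab("side","s12");t=grab("top","t12")
d=cv2.absdiff(cv2.imread("pics/w12.png"),cv2.imread("pics/w10.png"))[205:270,235:410];print("diff cups region",d.mean())
```

```text
20.6 [ 0.58497035 -0.16758895  0.25715116] [ 0.418233    1.34547105 -4.37891912] 0.1797055106535432 0.0017971467751585763 [ 2.03386563e-03 -4.66756054e-04 -9.99997823e-01]
diff cups region 15.242490842490842
```

View pics/s12.png

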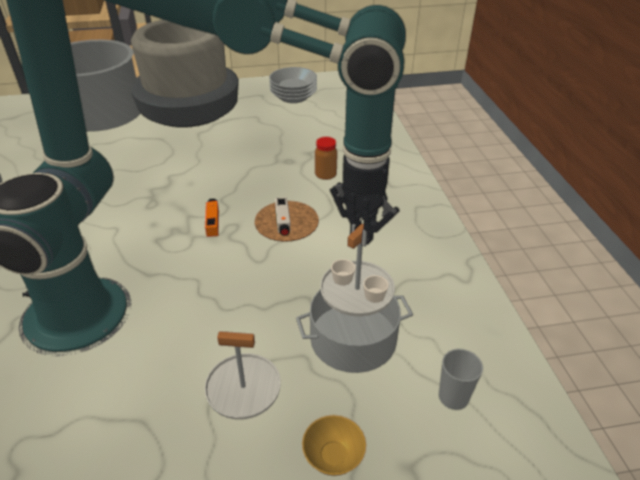

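View pics/w12.png

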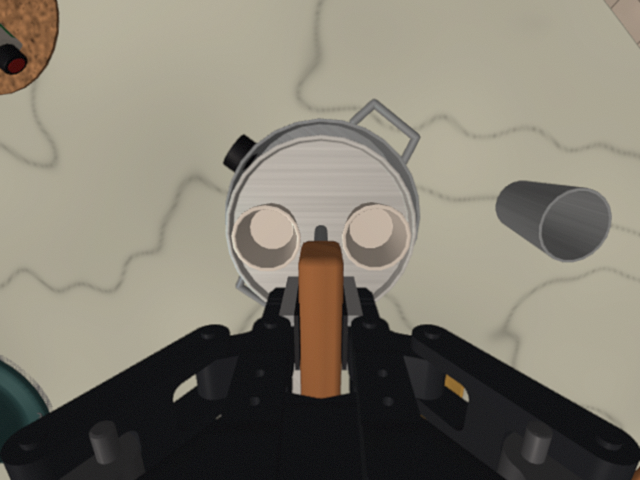

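Both cups stand on the level rack, about 4 cm above the rim; the pot handles are still at (404,309)/(305,327). Handing in.

```bash
python3 -c "
from workcell import finish_job; print(finish_job())"
```

```text
the job is handed in; nothing more can be done
None
```

The job is done as asked and handed in at about 21 s of the 58 s allowed; the hand-in reports no verdict.

- **Thermometer:** I held the white thermometer's lens 80 mm from the black spot for about 3 s. By my measurements it was under 1 mm off the spot's axis, and the side camera put the lens within 1.5 mm of where I expected it. I then laid it back on the cork mat right side up and let go; the wrist camera showed it lying flat, as at the start.
- **Rack:** I gripped the left-most rack (the one in the pot) by its handle and lifted it straight up. It ended held still, with its feet about 41 mm above the rim and the wrist carrying its full weight (4.4 N). The tool was vertical to about 0.1°. The rack and both cups kept the same place in the wrist pictures throughout, so nothing tilted or slid.
- **Everything else:** In the last side picture the pot handles were at the same pixels as at the start, and the jar, tumbler and bowl had not moved.

**Checks that disagreed:**
- The top and wrist cameras differed by about 2 mm on where the handle was. I went by the closer wrist view.
- A plain picture difference over the cups came out non-zero (mean 15). I put this down to lighting, because the outlines in the pictures were in the same place.

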